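# Weigh out a scoop of garlic

### The arm

A 6-joint arm with a two-finger parallel gripper is mounted at the origin on the work surface. World frame = base frame: x ahead of the robot, y to its left, z up, the work surface at z = 0. Lengths are in m, angles in rad, forces in N, time in s.
With the tool pointing down it reaches from about 0.375 to 0.9 m from the base axis. Payload 3.1 kg.
Tool frame: the origin (TCP) lies at the very end of the fingers, on their centre line; the grasp point (between the pads) lies 19 mm behind it (manip.hold_point_z is the distance from the TCP to the grasp point, in m); y points along the fingers, z is the direction in which the jaws open and shut, and the axes are right-handed (so a half turn about y gives the same grasp; the last joint's range is limited). The gripper opens to 85 mm and grips with 20 to 120 N. Pads are 22 mm wide; open, the fingers measure 114 mm over their backs; the gripper's body (76 mm by 85 mm) begins 54 mm behind the grasp point. The pads swing forward as they close: fully open they stand 13 mm farther back than shut.
Start: joints at [1.002, 0.527, 1.433, -0, 1.181, -0.178], TCP at [0.237, 0.578, 0.231] pointing down, gripper open.
Joint ranges: [-3.08, 3.08], [-0.75, 2.2], [0.22, 2.44], [-1.43, 4.57], [0, 2.65], [-2.85, 2.85]. Speed limits (rad/s): [2.79, 2.79, 3.14, 3.14, 3.14, 3.14].

### API

Orientations are given as a unit quaternion [x, y, z, w].
In Python, from station import manip, eyes, workorder gives the robot as it stands. The module is installed in compiled form; this text tells all that it offers.
- The arm moves only by the shell command python3 -m jog 'ROWS' [OPENING] [FORCE]. ROWS is JSON, a list of rows, each a list of 2 entries, a list of its own where there are three numbers: the shift along the tool's x, y, z in cm, then the turn about the tool's y in rad. A call has 1 to 20 rows; each row is the pose to reach, as a shift and turn from the pose commanded when the call began, along the tool's axes at that moment; what a row does not reach only later rows make up. A row lasts 1/12 s, in which the tool goes at most 41.7 mm and 7.16 degrees, less where a joint would pass 70% of its speed; a pose out of reach is approached as far as the arm can. A call with a gripper value outside its range is refused whole. OPENING is the finger opening in cm, from 0 to 8.54, set as the call begins (- or left out, the last holds). The fingers move at their own pace and stop on an object; FORCE is the grip in N (left out, the last holds). Time passes only in rows, so rows that repeat a pose let the fingers close. It gives the time, the measured TCP pose, the force and the opening at its end, in the units of the state.
- manip.sense(): the state, without advancing time (a new reading comes with each control period).
- eyes.snapshot(name): name is "scene" or "top" or "wrist"; returns a dict with "frame" (480x640x3 uint8, red, green, blue), "vfov" (degrees; the focal length in pixels is half the picture's height over the tangent of half this angle, whatever the lens; pixels are square), "cx", "cy" (the principal point, pixels), "k1" (the pictures are not rectified: a ray, as slopes to the right and down, at radius r is drawn at 1 + k1 r^2 times it, then the intrinsics apply), "rvec" (rotation vector, rad) and "tvec" (3), from world to camera coordinates, as OpenCV has them. Camera axes: x right, y down, z forward; pixel columns grow to the right and rows downward; lengths in m; the calibration is good to about 2 mm. A picture is of the moment at which its call begins. There is no depth.
- workorder.sign_off(): hands the job in, once; it reports no verdict.
The state is a dict: "t": time; "q": joint angles; "qd": joint speeds; "tau": joint torques, N m; "tcp_pos": TCP position; "tool_rot": TCP orientation; "force": force on the tool from outside, world axes, zero at the start; "ft_torque": the same for the moment, N m; "finger_gap": opening from 0.0 (shut) to 1.0 (fully open).
Only numpy, scipy, OpenCV 4.12 (cv2) and the standard library are available. Lean on these libraries where they do the work, as an engineer would, in place of code of your own. Each camera call takes 0.05 s, during which the arm holds its last target. There are 200 camera calls.

### The job

First power up the weighing corner: flip all three toggles of the switch bank over to on, towards the end with the cable gland, which a single drag of a fingertip along the row will do. Then lift the loaded scoop by its handle, carry it level to the scale without spilling any garlic, and tip it over the weighing dish so that all five bulbs end up in the dish. Finally stand the empty scoop upright back on its wooden board and let go, leaving the other things on the counter where they are.

Things in the scene. Friction and masses are not known exactly. Their poses are not given: they have to be found in the camera images.
- scoop: Loose flat aluminium scoop, 180 g, carrying five garlic bulbs. Origin: centre of the pan's underside; +x points to the open front lip (at the start roughly towards the robot), z up. Pan 170 mm long (x -85 to +85), 145 wide, floor 3 thick; side walls 30 high up to x = +65, back wall 43 high, no front wall. A strap up from the back wall holds a wooden handle bar above the pan.
- scoop_grip (a point): Where to pinch the handle from above, near above the loaded scoop's centre of mass: in the scoop's frame x = -25, z = +100 mm, at mid height of the bar. Axes as the scoop's. The bar lies along x from -86 to +12 mm of the scoop, 22 mm wide (y), 20 mm tall. Nothing is beside it; the bulbs' tops are 40 mm or more below its underside.
- scoop_lip (a point): Middle of the scoop's front lip, on the underside, x = +85 mm in the scoop's frame.
- board: Plain wooden board, fixed, 270 x 230 mm, 18 mm thick, on which the scoop stands. Origin: centre of its underside (counter level); its top is 18 mm higher. Its x is the 270 mm side.
- dish_in (a point): Centre of the inner floor of the counter scale's open steel weighing dish, fixed, 62 mm above the counter; its x points roughly away from the robot, z up. Inside 262 mm (x) by 222 mm (y), walls 4 mm, rim 50 mm above this floor; the keypad at its -x side is lower. Scale and board may be on either side of the robot.
- bank: Grey switch bank, fixed, a box 220 mm long (x) by 64 mm wide (y) by 42 mm tall, between board and scale. Origin: centre of its underside. Its three steel toggles stand in a row on its top at x = -45, 0 and +45 mm, y = 0, and are thrown along the bank, towards its +x end, the one with a short black cable gland (look only, 28 mm).
- bank_top (a point): Centre of the bank's top face, 42 mm above the counter.
- toggle1 (a joint): Angle of toggle 1 (first, at the bank's -x end). 0 off: the 9 mm thick round-ended steel bat leans 14 degrees to the bank's -x, its end 35 mm above the bank's top. Grows as it is pushed to +x: 0.25 upright, above 0.7 on, stop at 1.2 with its end 23 mm above the top. 1 N at the end moves it; it stays where left. A fingertip dragged to +x 26 to 28 mm above the top turns it on and passes over.
- toggle2 (a joint): Angle of toggle 2 (the middle one). 0 off: the 9 mm thick round-ended steel bat leans 14 degrees to the bank's -x, its end 35 mm above the bank's top. Grows as it is pushed to +x: 0.25 upright, above 0.7 on, stop at 1.2 with its end 23 mm above the top. 1 N at the end moves it; it stays where left. A fingertip dragged to +x 26 to 28 mm above the top turns it on and passes over.
- toggle3 (a joint): Angle of toggle 3 (last, at the bank's +x end). 0 off: the 9 mm thick round-ended steel bat leans 14 degrees to the bank's -x, its end 35 mm above the bank's top. Grows as it is pushed to +x: 0.25 upright, above 0.7 on, stop at 1.2 with its end 23 mm above the top. 1 N at the end moves it; it stays where left. A fingertip dragged to +x 26 to 28 mm above the top turns it on and passes over.
- bulb1: Garlic bulb, rigid, 40 mm across, 44 mm tall with its neck, about 35 g, flat underside; loose on the scoop. Origin: its middle, 16 mm above its underside. It slides or rolls off metal tilted beyond some 30 to 40 degrees.
- bulb2: Garlic bulb, rigid, 40 mm across, 44 mm tall with its neck, about 35 g, flat underside; loose on the scoop. Origin: its middle, 16 mm above its underside. It slides or rolls off metal tilted beyond some 30 to 40 degrees.
- bulb3: Garlic bulb, rigid, 40 mm across, 44 mm tall with its neck, about 35 g, flat underside; loose on the scoop. Origin: its middle, 16 mm above its underside. It slides or rolls off metal tilted beyond some 30 to 40 degrees.
- bulb4: Garlic bulb, rigid, 40 mm across, 44 mm tall with its neck, about 35 g, flat underside; loose on the scoop. Origin: its middle, 16 mm above its underside. It slides or rolls off metal tilted beyond some 30 to 40 degrees.
- bulb5: Garlic bulb, rigid, 40 mm across, 44 mm tall with its neck, about 35 g, flat underside; loose on the scoop. Origin: its middle, 16 mm above its underside. It slides or rolls off metal tilted beyond some 30 to 40 degrees.
- jar: Bystander, loose, to be left alone: amber glass jar with white lid, 60 mm across, 95 mm tall. Origin: centre of its underside.
- bowl: Bystander, loose, to be left alone: white ceramic bowl, 84 mm across, 45 mm tall. Origin: centre of its underside.
- weight_big: Bystander, loose, to be left alone: brass scale weight with a knob, 42 mm across, 50 mm tall. Origin: centre of its underside.
- weight_small: Bystander, loose, to be left alone: brass scale weight with a knob, 32 mm across, 38 mm tall. Origin: centre of its underside.
- tin: Bystander, loose, to be left alone: plain steel tin, 68 mm across, 75 mm tall. Origin: centre of its underside.
- mug: Bystander, loose, to be left alone: blue mug, 74 mm across, 85 mm tall. Origin: centre of its underside.

How it is judged:
By the outcome, as a careful person would: the job done as asked, in the order asked, and still so for the second after the job is handed in, with the robot touching nothing.
It also fails if it takes over 72 s, if anything falls off the work surface, if the arm or the gripper's body presses on something with over 40 N, if the wrist force passes 120 N, or if a joint passes its speed limit or range.

## Working session

There is one attempt and no reset: what is moved stays moved. The work goes in short steps, Python scripts to look and compute and a shell command to move; the robot and the scene stay as the last step left them, time stands still between calls to the robot, and variables do not carry over. Pictures are saved under pics/ and viewed, about 8 in all and at most 12, crops included, and the job is handed in when it is done.

```bash
mkdir -p pics; cat > h.py <<'E'
import numpy as np, cv2
from station import manip, eyes, workorder
from scipy.spatial.transform import Rotation as R
def snap(n,f):
    s=eyes.snapshot(n); cv2.imwrite('pics/'+f,s['frame'][:,:,::-1]); 
    np.save('pics/'+f+'.npy',{k:v for k,v in s.items() if k!='frame'},allow_pickle=True); return s
def cal(f): return np.load('pics/'+f+'.npy',allow_pickle=True).item()
def ray(c,u,v):
    f=240/np.tan(np.radians(c['vfov'])/2); d=np.array([(u-c['cx'])/f,(v-c['cy'])/f]); p=d.copy()
    for _ in range(30): p=d/(1+c['k1']*(p@p))
    Rm=R.from_rotvec(np.ravel(c['rvec'])).as_matrix(); o=-Rm.T@np.ravel(c['tvec']); return o,Rm.T@np.r_[p,1]
def onz(c,u,v,z):
    o,d=ray(c,u,v); return o+d*(z-o[2])/d[2]
def proj(c,P):
    f=240/np.tan(np.radians(c['vfov'])/2); q=R.from_rotvec(np.ravel(c['rvec'])).apply(P)+np.ravel(c['tvec'])
    p=q[...,:2]/q[...,2:]; r=(p**2).sum(-1,keepdims=True); return p*(1+c['k1']*r)*f+[c['cx'],c['cy']]
def rel(P,Rw=None):
    "world target -> shift in tool axes, cm (from measured pose)"
    s=manip.sense(); return R.from_quat(s['tool_rot']).inv().apply(np.array(P)-s['tcp_pos'])*100
E
python3 - <<'E'
from h import *
for n in('scene','top'):
    s=snap(n,n+'0.png'); print(n,{k:v for k,v in s.items() if k!='frame'}, ray(s,320,240))
s=manip.sense(); print(s['tcp_pos'],R.from_quat(s['tool_rot']).as_matrix(),s['finger_gap'],s['force'])
E
```

```text
scene {'vfov': 46.34932313335291, 'cx': 332.49735145518844, 'cy': 239.69516329483153, 'k1': -0.0932074959536556, 'rvec': array([ 0.82837559,  2.69910562, -0.85405429]), 'tvec': array([ 0.49280982, -0.1954276 ,  1.52357926])} (array([1.00684205, 0.57255962, 1.12284986]), array([-0.31699128, -0.48367391, -0.81613314]))
top {'vfov': 53.63046825882088, 'cx': 325.6585694620852, 'cy': 236.36211988200694, 'k1': -0.028017030874943102, 'rvec': array([ 2.18871103, -2.21314339,  0.10938267]), 'tvec': array([-0.02676195,  0.59235346,  1.07557481])} (array([5.16844740e-01, 5.44226914e-04, 1.11415044e+00]), array([ 0.06106584, -0.01891239, -0.99805512]))
[0.23710063 0.57757416 0.23040884] [[ 9.24973058e-01 -1.09159577e-03  3.80031119e-01]
 [-3.80032506e-01 -1.68187729e-03  9.24971603e-01]
 [-3.70529377e-04 -9.99997990e-01 -1.97053306e-03]] 1.0038673122147728 [ 0.18816271 -0.50041526  0.35904798]
```

View pics/top0.png

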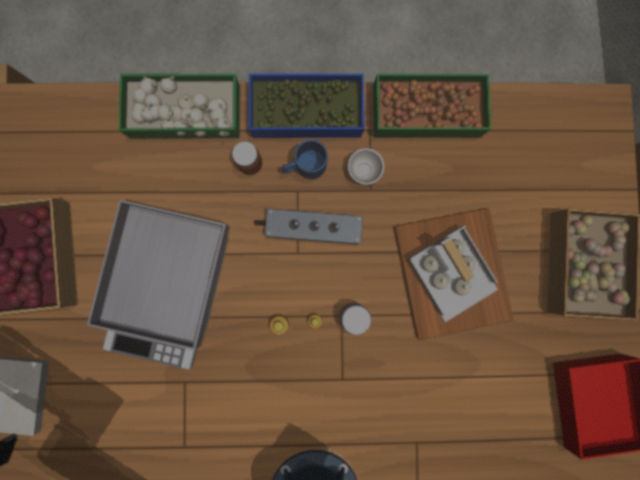

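View pics/scene0.png

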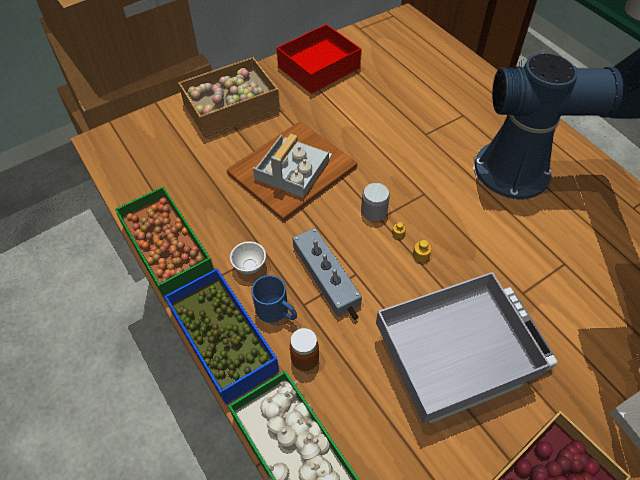

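The top view shows the scale on the left (+y) at about (158,275), the bank around (313,226) with its gland on the left at (262,222), and the scoop around (453,273) with its lip towards lower left. I'll enlarge these to read the pixels.

```bash
python3 - <<'E'
from h import *
im=cv2.imread('pics/top0.png')
def crop(x,y,w,h,k):
    c=cv2.resize(im[y:y+h,x:x+w],None,fx=k,fy=k,interpolation=cv2.INTER_CUBIC)
    c=cv2.convertScaleAbs(c,alpha=1.5)
    for i in range(0,w,10):
        cv2.line(c,(i*k,0),(i*k,6 if (x+i)%50 else 14),(0,255,255),1)
        if (x+i)%20==0: cv2.putText(c,str(x+i),(i*k,24),0,.4,(0,255,255),1)
    for i in range(0,h,10):
        cv2.line(c,(0,i*k),(6,i*k),(0,255,255),1)
        if (y+i)%20==0: cv2.putText(c,str(y+i),(8,i*k+4),0,.4,(0,255,255),1)
    return c
a=crop(250,200,120,50,5); b=crop(390,205,130,135,4)
o=np.zeros((600,800,3),np.uint8); 
cv2.imwrite('pics/bank.png',a)
cv2.imwrite('pics/board.png',b)
c=np.zeros((540+0,640,3),np.uint8)
a=crop(250,200,120,50,4); c=np.zeros((540,800,3),np.uint8); 
c[:,:520]=b; c2=np.rot90(a); 
c[:480,540:740]=c2; cv2.imwrite('pics/both.png',c)
E
```

```text
(no output)
```

View pics/both.png

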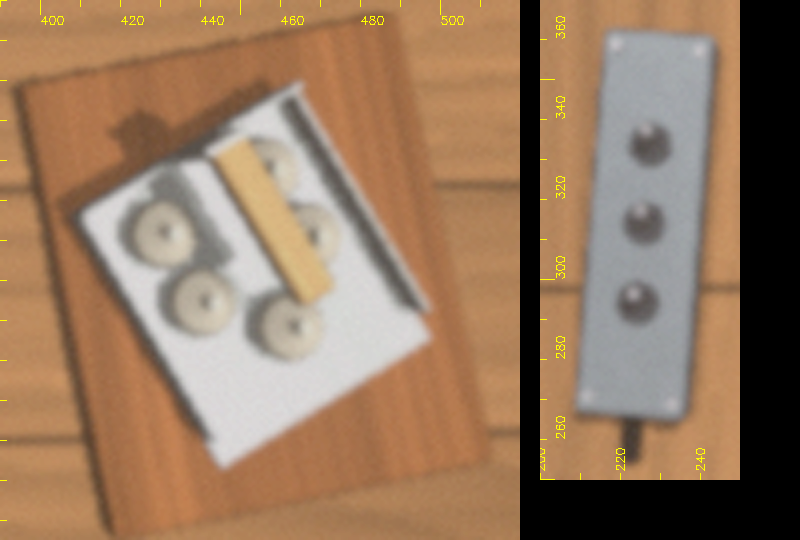

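The crop shows the lip corners at (444.5,321.5) and (497.5,290), the handle ends at (447.5,242.5) and (469,278.8), and the bank top corners at (362,217), (360,243.5), (265,237) and (267,209.5). I'll compute poses from these and check them by overlaying them on both views.

```bash
python3 - <<'E'
from h import *
c=cal('top0.png'); s=cal('scene0.png')
def quad(px,z): return np.array([onz(c,u,v,z) for u,v in px])
bk=quad([(362.25,217),(360.25,243.5),(265.25,237),(266.75,209.5)],.042)
lip=quad([(444.5,321.5),(497.5,290)],.0195); back=quad([(410,258.75),(465,226.25)],.061); hd=quad([(447.5,242.5),(469,278.75)],.128)
dish=quad([(122,202),(228,223),(196,346),(89,325)],.112)
board=quad([(394,226),(488,209),(512,321),(417.5,338)],.018)
def info(n,q): print(n,q.mean(0).round(4),[np.linalg.norm(q[i]-q[(i+1)%len(q)]).round(4) for i in range(len(q))])
info('bank',bk);info('dish',dish);info('board',board)
a=(bk[2]+bk[3]-bk[0]-bk[1]);by=np.arctan2(a[1],a[0]);print('bank yaw',by)
d=dish[0]+dish[1]-dish[2]-dish[3];dy=np.arctan2(d[1],d[0]);print('dish yaw',dy)
for n,p,q in(('lip',lip[0],lip[1]),('back',back[0],back[1]),('hd',hd[0],hd[1])):
    e=q-p;print(n,((p+q)/2).round(4),np.linalg.norm(e).round(4),np.arctan2(e[1],e[0]))
e=lip.mean(0)-back.mean(0);print('scoop yaw',np.arctan2(e[1],e[0]),np.linalg.norm(e[:2]))
b=board[1]-board[2]
print('board edges yaw',np.arctan2(b[1],b[0]))
# overlay
def T(o,y,P): return R.from_euler('z',y).apply(P)+o
sy=np.arctan2(*(hd[1]-hd[0])[1::-1])
so=np.r_[((lip.mean(0)+back.mean(0))/2)[:2],.018]
print('scoop o',so)
box=lambda x0,x1,w,z:[[x0,-w,z],[x1,-w,z],[x1,w,z],[x0,w,z]]
for nm in('top0','scene0'):
    im=cv2.resize(cv2.imread(f'pics/{nm}.png'),None,fx=2,fy=2);cc=cal(nm+'.png')
    def dr(P,col): cv2.polylines(im,[np.int32(proj(cc,P)*2)],True,col,1,cv2.LINE_AA)
    bo=np.r_[bk.mean(0)[:2],0]; dr(T(bo,by,box(-.11,.11,.032,.042)),(0,0,255)); 
    for x in(-.045,0,.045): dr(T(bo,by,[[x,0,.042],[x-.0085,0,.077]]),(0,0,255))
    do=np.r_[dish.mean(0)[:2],.062]; dr(T(do,dy,box(-.135,.135,.115,.05)),(0,255,0)); dr(T(do,dy,box(-.131,.131,.111,0)),(0,255,0))
    dr(T(so,sy,box(-.085,.085,.0725,0)),(255,0,255)); dr(T(so,sy,box(-.086,.012,.011,.11)),(255,0,255)); dr(T(so,sy,[[-.085,-.0725,.043],[-.085,.0725,.043]]),(255,0,255))
    im=im[160:760,120:1080] if nm=='top0' else im[220:860,400:1200]
    cv2.imwrite('pics/ov_%s.png'%nm,cv2.resize(im,(800,int(800*im.shape[0]/im.shape[1]))[:2]) if nm=='top0' else im[:600])
E
```

```text
bank [ 0.6127 -0.0059  0.042 ] [np.float64(0.0606), np.float64(0.2153), np.float64(0.0625), np.float64(0.2175)]
dish [0.5114 0.3196 0.112 ] [np.float64(0.2283), np.float64(0.2639), np.float64(0.2265), np.float64(0.2644)]
board [ 0.5035 -0.3292  0.018 ] [np.float64(0.2272), np.float64(0.2668), np.float64(0.2255), np.float64(0.2636)]
bank yaw 1.4876442140168582
dish yaw -0.24920231023560768
lip [ 0.4277 -0.3687  0.0195] 0.1451 -1.0643681850273492
back [ 0.5731 -0.2831  0.061 ] 0.1456 -1.0562377747101186
hd [ 0.5309 -0.3077  0.128 ] 0.088 -2.6259759547612704
scoop yaw -2.6094185622257453 0.16877306609279877
board edges yaw 0.17979312643989676
scoop o [ 0.50040055 -0.32591644  0.018     ]
```

View pics/ov_scene0.png

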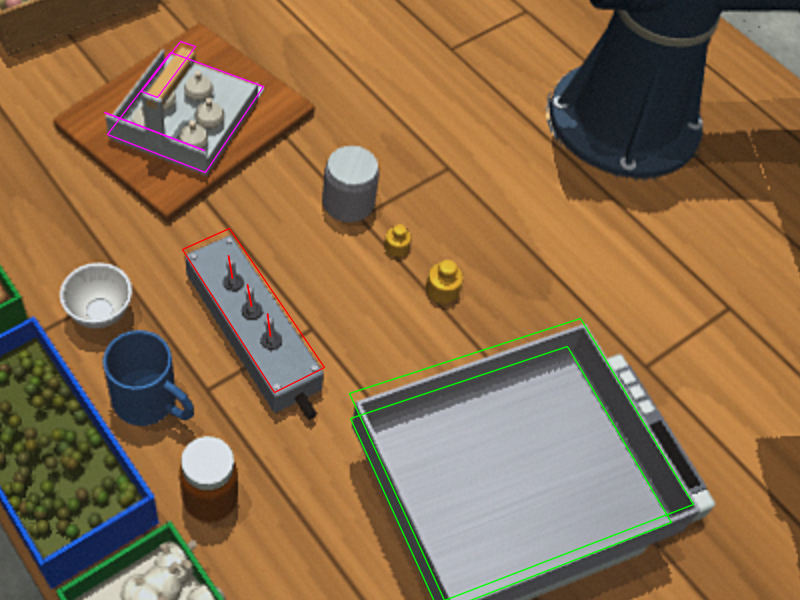

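The overlays agree within about 3 mm; the scene view suggests shifting the bank about 3 mm to +y. Next I shut the fingers and go above the bank's start end, with the tool z along the bank.

```bash
python3 -m jog '[[[3,1,-2.4],0],[[6,2,-4.8],-0.1],[[9,3,-7.2],-0.2],[[12,3,-9.6],-0.307],[[15,3,-12],-0.307],[[18,3,-14.4],-0.307],[[21,3,-16.8],-0.307],[[24.2,3,-19.4],-0.307],[[27.5,3,-22],-0.307],[[31,3,-25],-0.307],[[34,3,-27.4],-0.307],[[37,3,-29.8],-0.307],[[40.3,3,-32.4],-0.307],[[43.5,3,-35],-0.307],[[46.6,3,-37.4],-0.307],[[50,4,-40.2],-0.307],[[53,5,-42.6],-0.307],[[56,6,-45],-0.307],[[58.3,7,-46.9],-0.307],[[59.3,8,-47.7],-0.307]]' 0 40
python3 - <<'E'
from h import *
s=manip.sense();print(s['tcp_pos'],R.from_quat(s['tool_rot']).as_matrix(),s['finger_gap'])
p0=np.array([.6045,-.088,.069]);print(rel(p0))
a=snap('scene','a.png')['frame'];b=snap('wrist','b.png')['frame']
cc=cal('a.png')
im=np.hstack([cv2.resize(a[100:400,200:500],(400,400)),cv2.resize(b,(400,300)).repeat(1,0) if 0 else cv2.copyMakeBorder(cv2.resize(b,(400,300)),0,100,0,0,0)])
cv2.imwrite('pics/ab.png',im[:,:,::-1])
print(onz(cal('b.png'),320,240,.042))
E
```

```text
t: 1.77
tcp_pos: [0.607, -0.0929, 0.1505]
tool_rot: [0.707, -0.03, 0.031, -0.706]
force: [0.8, 0.8, 1.0]
finger_gap: -0.002
[ 0.6070065  -0.09294208  0.15053452] [[ 0.99627486  0.00261106  0.08619507]
 [-0.08619038 -0.00185849  0.99627695]
 [ 0.00276153 -0.99999486 -0.00162652]] -0.001547941526180945
[-0.31482807  8.15183725  0.48402474]
[ 0.61228622 -0.09650151  0.042     ]
```

View pics/ab.png

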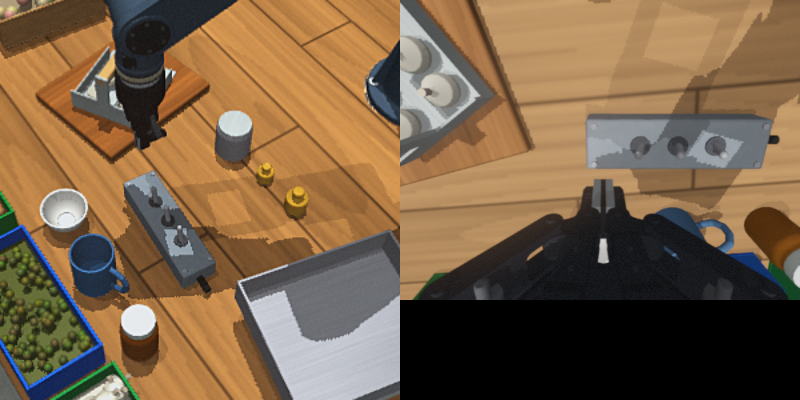

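The wrist view shows the bank top's corners near (298,182), (590,190), (587,267) and (301,267) in full-picture pixels. The shut fingertips are clear, left of the first toggle.

```bash
python3 - <<'E'
from h import *
c=cal('b.png')
q=np.array([onz(c,u,v,.042) for u,v in[(298,182),(590,190),(587,267),(301,267)]]);print(q.round(4),q.mean(0))
d=q[1]+q[2]-q[0]-q[3];print(np.arctan2(d[1],d[0]))
print(onz(c,960*0+(603-400)*1.6,182*1.6,.15))
E
```

```text
[[ 0.567  -0.1082  0.042 ]
 [ 0.5908  0.1011  0.042 ]
 [ 0.6523  0.1082  0.042 ]
 [ 0.6332 -0.1132  0.042 ]] [ 0.61082174 -0.00303233  0.042     ]
1.471632048967807
[ 0.59849065 -0.09154044  0.15      ]
```

```bash
python3 -m jog '[[[-0.3,3,0.4],0],[[-0.3,5.5,0.4],0],[[-0.3,7.3,0.4],0],[[-0.3,8.15,0.4],0],[[-0.3,8.15,0.4],0],[[-0.3,8.15,0.4],0],[[-0.3,8.15,0.4],0]]'
python3 - <<'E'
from h import *
print(rel([.6045,-.088,.069]),manip.sense()['force'])
E
```

```text
t: 2.45
tcp_pos: [0.6028, -0.0837, 0.0712]
tool_rot: [0.707, -0.028, 0.03, -0.706]
force: [0.5, -1.8, 0.4]
finger_gap: -0.004
[ 0.20138667  0.22354729 -0.41311626] [ 0.53538317 -1.81667737  0.37491218]
```

```bash
python3 -m jog '[[[0.2,0.23,0],0],[[0.2,0.23,0],0],[[0.2,0.23,1],0],[[0.2,0.23,2],0],[[0.2,0.23,3.5],0],[[0.2,0.23,5],0],[[0.2,0.23,6.5],0],[[0.2,0.23,8],0],[[0.2,0.23,9.5],0]]'; python3 -m jog '[[[0,0,1.5],0],[[0,0,3],0],[[0,0,4.5],0],[[0,0,6],0],[[0,0,7.5],0],[[0,0,9],0],[[0,0,9],0],[[0,0,9],0]]'
```

```text
t: 3.2
tcp_pos: [0.6117, 0.0124, 0.0674]
tool_rot: [-0.706, 0.029, -0.029, 0.707]
force: [0.6, -1.2, 0.6]
finger_gap: -0.003
t: 3.87
tcp_pos: [0.6192, 0.1013, 0.0674]
tool_rot: [0.707, -0.029, 0.029, -0.706]
force: [0.2, -0.8, 0.2]
finger_gap: -0.002
```

Toggle forces were small and the drag looks complete. Now I rise, open the fingers, and swing above the scoop handle with the tool turned so that its x points along scoop +x.

```bash
python3 -m jog '[[[0,-4,0],0],[[0,-8,0],0],[[0,-12,-2],0.12],[[0,-14,-5],0.24],[[-0.5,-14,-8],0.36],[[-1,-14,-11],0.48],[[-1.5,-14,-14],0.6],[[-2,-14,-17],0.72],[[-2.5,-14,-20],0.84],[[-3,-14,-23],0.96],[[-3.5,-14,-26],1.08],[[-4,-14,-29],1.2],[[-4.5,-14,-32],1.32],[[-5,-14,-35],1.44],[[-5.3,-14,-38],1.56],[[-5.5,-14,-40.5],1.68],[[-5.5,-14,-41.7],1.8],[[-5.5,-14,-41.7],1.92],[[-5.5,-14,-41.7],2.04],[[-5.5,-14,-41.7],2.16]]' 8.5 100; python3 -m jog '[[[0,0,0],0.12],[[0,0,0],0.24],[[0,0,0],0.36],[[0,0,0],0.36],[[0,0,0],0.36],[[0,0,0],0.36]]'
python3 - <<'E'
from h import *
s=manip.sense();M=R.from_quat(s['tool_rot']).as_matrix();print(s['tcp_pos'],np.arctan2(M[1,2],M[0,2]),s['finger_gap'],s['q'])
print(rel([.5285,-.3094,.099]))
a=snap('scene','c.png')['frame'];b=snap('wrist','d.png')['frame'];t=snap('top','e.png')['frame']
im=np.zeros((600,800,3),np.uint8);im[:300,:400]=cv2.resize(a[190:340,250:450],(400,300));im[:480,400:]=cv2.resize(b[:,40:580],(400,356)).__class__ and cv2.copyMakeBorder(cv2.resize(b,(400,300)),0,180,0,0,0)
im[300:,:400]=cv2.resize(t[180:360,50:290],(400,300));cv2.imwrite('pics/cde.png',im[:,:,::-1])
E
```

```text
t: 5.53
tcp_pos: [0.5291, -0.3123, 0.2073]
tool_rot: [-0.305, 0.638, -0.638, 0.304]
force: [-0.5, 0.3, -0.0]
finger_gap: 0.992
t: 6.03
tcp_pos: [0.5297, -0.3114, 0.2075]
tool_rot: [-0.189, 0.681, -0.681, 0.189]
force: [0.2, 0.6, -0.9]
finger_gap: 0.992
[ 0.52969499 -0.31139537  0.20748453] -1.0302089657753808 0.991627603802278 [-7.13045370e-01  5.40154678e-01  1.48455651e+00 -1.36219510e-04
  1.11705206e+00  3.17223305e-01]
[-2.06899201e-03  1.08484812e+01 -2.31238994e-01]
```

View pics/cde.png

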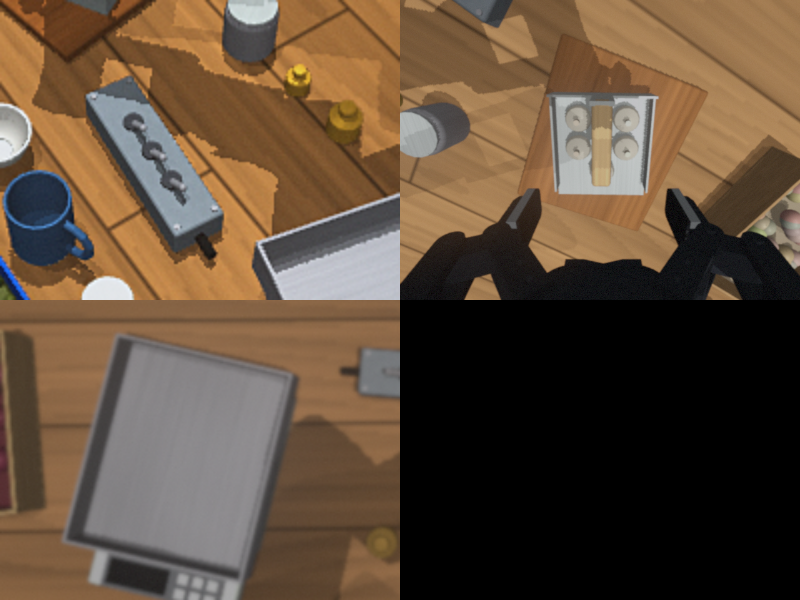

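All three toggles lie over towards the gland. The wrist view shows the handle midway between the open fingers, with its front end at about (322,297) full-picture pixels. A quick centre-line check first, then the grasp.

```bash
python3 - <<'E'
from h import *
c=cal('d.png')
f=lambda x,y:((x-400)*1.6,y*1.6)
for n,p,z in(('front bar end top',(601,164),.128),('bar back top',(601.5,107),.128),('front bar bottom',(601,186),.108),('lipL',(556,193),.0195),('lipR',(647,194.5),.0195)): 
    P=onz(c,*f(*p),z);print(n,P.round(4),rel(P).round(2))
E
```

```text
front bar end top [ 0.5167 -0.3158  0.128 ] [ 1.37  7.95 -0.28]
bar back top [ 0.5707 -0.2841  0.128 ] [-4.89  7.95 -0.22]
front bar bottom [ 0.4837 -0.3353  0.108 ] [ 5.21  9.95 -0.31]
lipL [ 0.3898 -0.3004  0.0195] [11.47 18.8  -8.13]
lipR [ 0.4679 -0.4363  0.0195] [11.75 18.8   7.54]
```

```bash
python3 -m jog '[[[0,2.5,-0.1],0],[[0,5,-0.2],0.01],[[0,7.5,-0.25],0.01],[[0,9.5,-0.25],0.01],[[0,10.5,-0.25],0.01],[[0,10.8,-0.25],0.01],[[0,10.8,-0.25],0.01],[[0,10.8,-0.25],0.01]]'; python3 -m jog '[[[0,0,0],0],[[0,0,0],0],[[0,0,0],0],[[0,0,0],0],[[0,0,0],0],[[0,0,0],0],[[0,0,0],0],[[0,0,0],0],[[0,0,0],0],[[0,0,0],0]]' 1 110; python3 -m jog '[[[0,-0.2,0],0],[[0,-0.5,0],0],[[0,-1,0],0],[[0,-1.5,0],0],[[0,-2,0],0],[[0,-3,0],0],[[0,-3,0],0],[[0,-3,0],0]]'
python3 - <<'E'
from h import *
s=manip.sense();M=R.from_quat(s['tool_rot']).as_matrix();print(s['tcp_pos'],np.arctan2(M[1,2],M[0,2]),s['finger_gap'],s['ft_torque'])
a=snap('scene','f.png')['frame'];t=snap('top','f2.png')['frame'];t=snap('wrist','f3.png')['frame']
im=np.zeros((600,800,3),np.uint8);im[:300,:400]=cv2.resize(a[70:220,210:410],(400,300));im[:300,400:]=cv2.resize(t,(400,300))
im[300:,:400]=cv2.resize(a[260:440,355:595],(400,300),interpolation=cv2.INTER_CUBIC)
cv2.imwrite('pics/f4.png',im[:,:,::-1])
E
```

```text
t: 6.85
tcp_pos: [0.5295, -0.3095, 0.1005]
tool_rot: [0.184, -0.682, 0.683, -0.185]
force: [0.4, -0.5, -0.9]
finger_gap: 0.998
t: 7.68
tcp_pos: [0.5292, -0.3093, 0.1001]
tool_rot: [0.185, -0.682, 0.683, -0.185]
force: [0.1, -0.7, 6.6]
finger_gap: 0.24
t: 8.35
tcp_pos: [0.5294, -0.3094, 0.1306]
tool_rot: [0.184, -0.682, 0.683, -0.185]
force: [0.0, -0.4, -4.0]
finger_gap: 0.234
[ 0.5293604  -0.30936418  0.13061961] -1.0419781322064225 0.2340677483631421 [ 0.01039387 -0.02023954  0.03800053]
```

View pics/f4.png

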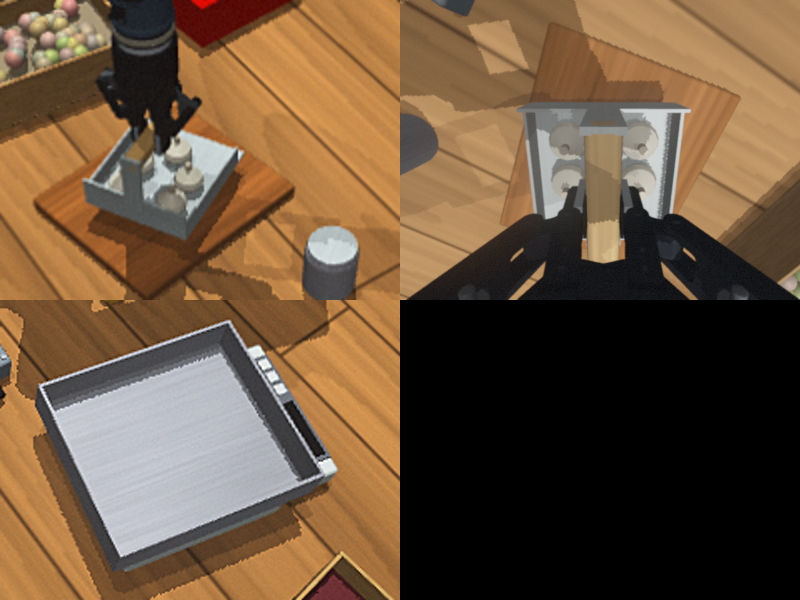

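The scoop hangs level, and all bulbs I can see are still on it. In the scene view the dish rim corners are near (378,313), (493,273), (553,363) and (426,414). I'll refine the dish pose from both views.

```bash
python3 - <<'E'
from h import *
from scipy.optimize import least_squares
C=[cal('top0.png'),cal('f.png')]
obs=[[(122,200.8),(228.5,223.5),(196,346),(88.6,324.8)],[(493,272.6)]*0]
L=np.array([[.135,.115,.05],[.135,-.115,.05],[-.135,-.115,.05],[-.135,.115,.05]])
# scene corners: +x-y = (378,313); -x-y = (493,273); -x+y=(553,363); +x+y=(426,414)
top=np.array([(122,200.8),(228.5,223.5),(196,346),(88.6,324.8)]);sc=np.array([(426,414),(377.8,312.8),(493,272.6),(553,363)])
def r(p):
    W=R.from_euler('z',p[2]).apply(L)+[p[0],p[1],.062]
    return np.r_[(proj(C[0],W)-top).ravel(),(proj(C[1],W)-sc).ravel()]
s=least_squares(r,[.511,.32,-.25],loss='soft_l1');print(s.x,r(s.x).round(1))
x,y,a=s.x;o=np.array([x,y]);ux=np.array([np.cos(a),np.sin(a)]);uy=np.array([-ux[1],ux[0]])
print('wall -y mid',o-.111*uy,'scoop yaw',a-np.pi/2)
for b in(.15,.0):
  P=o+(-.111+b)*uy; print('grip at',b,'behind wall',P)
st=manip.sense();M=R.from_quat(st['tool_rot']).as_matrix()
P=o+(-.111+.135)*uy;print('P',P,rel([*P,.131]),'turn',-(a-np.arctan2(M[1,2],M[0,2])),np.hypot(*P))
E
```

```text
[ 0.51047927  0.32516407 -0.23288979] [-3.4 -1.4 -3.7 -0.1 -1.5  3.9 -2.1  0.5  0.1 -0.8 -1.5 -3.1 -2.1 -2.5
 -3.8  0. ]
wall -y mid [0.48486155 0.21716068] scoop yaw -1.803686113425432
grip at 0.15 behind wall [0.51948009 0.36311121]
grip at 0.0 behind wall [0.48486155 0.21716068]
P [0.51601823 0.34851616] [-32.07216941  -0.13483886 -57.3781704 ] turn -0.8091737614996543 0.6226863803172681
```

```bash
python3 -m jog '[[[0,-0.3,0],0],[[0,-1,0],0],[[0,-2,0],0],[[0,-3.2,0],0],[[0,-4.5,0],0],[[0,-6,0],0],[[0,-7.5,0],0],[[0,-8.8,0],0],[[0,-9.8,0],0],[[0,-10.3,0],0],[[0,-10.5,0],0],[[0,-10.5,0],0]]'; python3 -m jog '[[[-0.1,0,-0.2],0],[[-0.4,0,-0.6],0],[[-0.8,0,-1.3],0],[[-1.3,0,-2.4],0],[[-2,0,-3.6],0],[[-2.9,0,-5.1],0],[[-3.8,0,-6.8],0],[[-4.8,0,-8.5],0],[[-5.8,0,-10.3],0],[[-6.8,0,-12.1],0],[[-7.8,0,-13.9],0],[[-8.8,0,-15.7],0],[[-9.8,0,-17.5],0],[[-10.8,0,-19.3],0],[[-11.8,0,-21.1],0],[[-12.8,0,-22.9],0],[[-13.8,0,-24.7],0],[[-14.8,0,-26.5],0],[[-15.8,0,-28.3],0],[[-16.8,0,-30.1],0]]'; python3 -m jog '[[[-1,0,-1.8],-0.02],[[-2,0,-3.6],-0.06],[[-3,0,-5.4],-0.11],[[-4,0,-7.2],-0.16],[[-5,0,-9],-0.21],[[-6,0,-10.8],-0.26],[[-7,0,-12.6],-0.31],[[-8,0,-14.4],-0.36],[[-9,0,-16.2],-0.41],[[-10,0,-17.9],-0.46],[[-11,0,-19.7],-0.51],[[-12,0,-21.5],-0.56],[[-13,0,-23.3],-0.61],[[-13.8,0,-24.8],-0.66],[[-14.5,0,-26],-0.71],[[-15,0,-26.8],-0.75],[[-15.2,0,-27.2],-0.79],[[-15.3,0,-27.3],-0.81],[[-15.3,0,-27.3],-0.81],[[-15.3,0,-27.3],-0.81]]'
python3 - <<'E'
from h import *
from scipy.optimize import least_squares
s=manip.sense();M=R.from_quat(s['tool_rot']).as_matrix();print(s['tcp_pos'],np.arctan2(M[1,2],M[0,2]),s['finger_gap'],s['ft_torque'],s['q'])
a=snap('scene','g.png')['frame'];t=snap('top','g2.png')['frame'];w=snap('wrist','g3.png')['frame']
im=np.zeros((600,800,3),np.uint8);im[:300,:400]=cv2.resize(a[150:450,300:640],(400,300));im[:300,400:]=cv2.resize(w,(400,300))
im[300:,:400]=cv2.resize(t[170:380,60:340],(400,300),interpolation=cv2.INTER_CUBIC)
cv2.imwrite('pics/g4.png',im[:,:,::-1])
C=[cal('top0.png'),cal('f.png')]
L=np.array([[.135,.115,.05],[.135,-.115,.05],[-.135,-.115,.05],[-.135,.115,.05]])
top=np.array([(122,200.8),(228.5,223.5),(196,346),(88.6,324.8)]);sc=np.array([(426,414),(377.8,312.8),(493,272.6),(553,363)])
def r(p):
    W=R.from_euler('z',p[2]).apply(L)+[p[0],p[1],p[3]]
    return np.r_[(proj(C[0],W)-top).ravel(),(proj(C[1],W)-sc).ravel()]
s=least_squares(r,[.511,.32,-.25,.062]);print(s.x,r(s.x).round(1))
E
```

```text
t: 9.5
tcp_pos: [0.5288, -0.3089, 0.2349]
tool_rot: [0.185, -0.682, 0.683, -0.185]
force: [0.4, 0.3, -4.3]
finger_gap: 0.24
t: 11.17
tcp_pos: [0.5209, 0.0384, 0.2347]
tool_rot: [-0.185, 0.683, -0.682, 0.185]
force: [0.3, 0.5, -3.2]
finger_gap: 0.237
t: 12.83
tcp_pos: [0.5154, 0.3489, 0.2344]
tool_rot: [-0.439, 0.555, -0.554, 0.439]
force: [-0.2, 0.2, -4.2]
finger_gap: 0.235
[0.51536235 0.34888622 0.23443022] -0.23190404331534958 0.23548227335146413 [ 0.02207157 -0.03696922  0.0369579 ] [ 4.15856579e-01  5.20883324e-01  1.43564737e+00 -1.52527250e-04
  1.18582652e+00  6.47817805e-01]
[ 0.50877911  0.32542436 -0.23376034  0.05282144] [-1.7 -0.  -3.   1.2 -0.7  4.  -0.2  0.8  0.1  0.3 -1.1 -1.4 -2.5 -0.5
 -4.7  1.6]
```

View pics/g4.png

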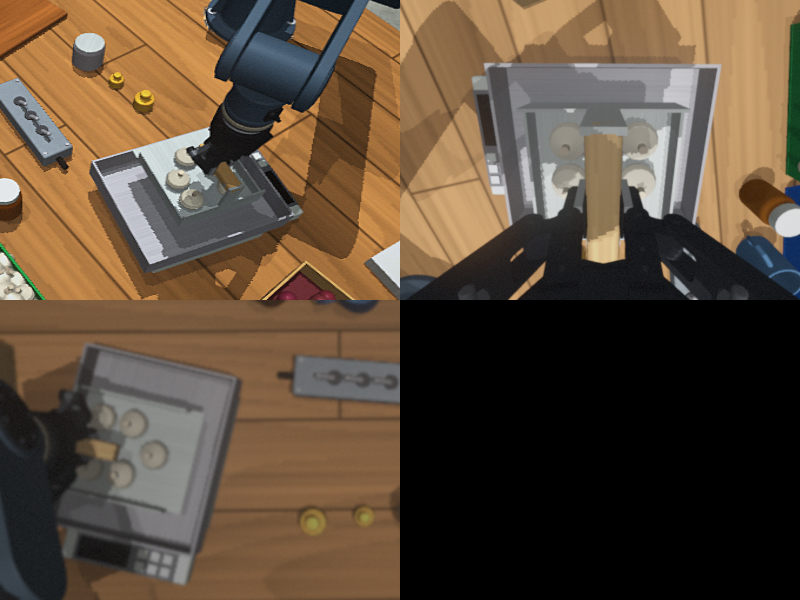

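The scoop is level over the dish with all five bulbs aboard and its lip facing the right-hand (−y) wall. The tool can only yaw, so I will tip the scoop by pivoting it in the grip. The lip goes against that wall, low in the dish, and the handle swings over on an arc. Descending first.

```bash
python3 -m jog '[[[0,0.3,0],0],[[0,1,0],0],[[0,2,0],0],[[0,3.2,0],0],[[0,4.5,0],0],[[0,5.8,0],0],[[0,6.8,0],0],[[0,7.6,0],0],[[0,8,0],0],[[0,8.3,0],0],[[0,8.3,0],0],[[0,8.3,0],0]]'; python3 -m jog '[[[0.2,0,0],0],[[0.4,0,0],0],[[0.6,0,0],0],[[0.8,0,0],0],[[1.0,0,0],0],[[1.2,0,0],0]]';python3 -m jog '[[[0.2,0,0],0],[[0.4,0,0],0],[[0.4,0,0],0]]'; python3 -m jog '[[[0.2,0,0],0],[[0.4,0,0],0],[[0.4,0,0],0]]'
```

```text
t: 13.98
tcp_pos: [0.5167, 0.3488, 0.1519]
tool_rot: [0.438, -0.554, 0.555, -0.439]
force: [0.4, 0.6, -3.8]
finger_gap: 0.235
t: 14.48
tcp_pos: [0.5136, 0.3367, 0.1517]
tool_rot: [0.439, -0.555, 0.555, -0.439]
force: [-0.6, 0.1, -3.6]
finger_gap: 0.236
t: 14.73
tcp_pos: [0.5125, 0.3326, 0.1515]
tool_rot: [0.439, -0.555, 0.555, -0.438]
force: [0.8, -1.2, -3.7]
finger_gap: 0.238
t: 14.98
tcp_pos: [0.5124, 0.3301, 0.1521]
tool_rot: [-0.437, 0.555, -0.554, 0.439]
force: [0.7, 3.9, -3.1]
finger_gap: 0.237
```

Contact with the wall shows at about 3.9 N. Now the pivot arc, first to about 15°.

```bash
python3 -m jog '[[[0.4,-0.4,0],0],[[0.9,-0.9,0],0],[[1.4,-1.3,0],0],[[1.9,-1.7,0],0],[[2.4,-2.1,0],0],[[3.0,-2.5,0],0],[[3.0,-2.5,0],0]]' 1 60
python3 - <<'E'
from h import *
s=manip.sense();print(s['force'],s['ft_torque'],s['finger_gap'])
a=snap('scene','h.png')['frame']
cv2.imwrite('pics/h1.png',cv2.resize(a[180:420,340:640],(800,640))[:600,:,::-1])
E
```

```text
t: 15.57
tcp_pos: [0.5059, 0.3017, 0.1776]
tool_rot: [-0.436, 0.555, -0.554, 0.441]
force: [0.9, 6.9, -3.4]
finger_gap: 0.241
[ 0.87232667  6.91774347 -3.39892064] [ 1.82358909 -0.20127704  0.12540386] 0.2406441004646816
```

View pics/h1.png

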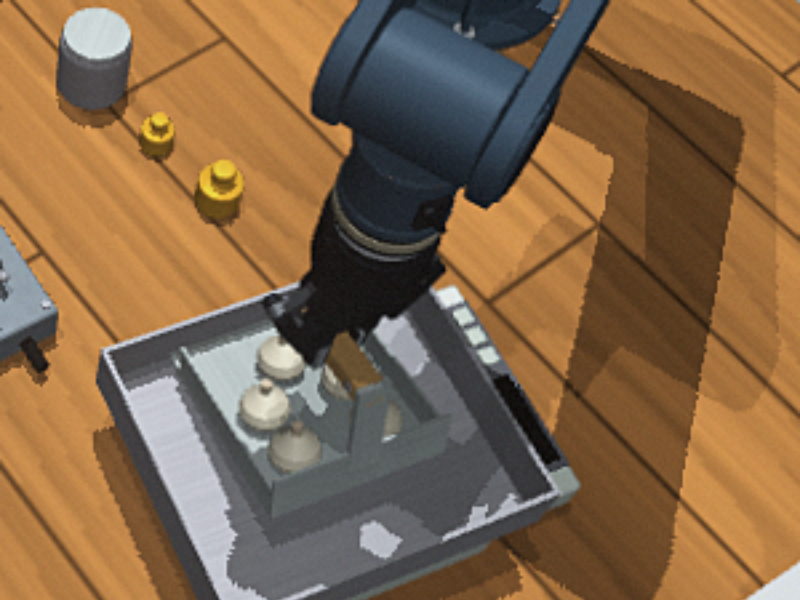

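The pan is tilting about its lip as planned, at about 7 N with the bulbs still aboard. Continuing the arc to about 50°.

```bash
python3 -m jog '[[[0.6,-0.3,0],0],[[1.15,-0.65,0],0],[[1.8,-1,0],0],[[2.4,-1.3,0],0],[[3,-1.5,0],0],[[3.6,-1.75,0],0],[[4.2,-1.9,0],0],[[4.9,-2.1,0],0],[[5.5,-2.25,0],0],[[6.2,-2.4,0],0],[[6.2,-2.4,0],0]]';python3 -m jog '[[[0.7,-0.1,0],0],[[1.4,-0.2,0],0],[[2.1,-0.2,0],0],[[2.8,-0.2,0],0],[[2.8,-0.2,0],0],[[2.8,-0.2,0],0]]' 1 110
python3 - <<'E'
from h import *
s=manip.sense();print(s['force'],s['ft_torque'],s['finger_gap'])
a=snap('scene','i.png')['frame']
cv2.imwrite('pics/i1.png',cv2.resize(a[180:420,340:640],(800,640))[:600,:,::-1])
E
```

```text
t: 16.53
tcp_pos: [0.4918, 0.2413, 0.2009]
tool_rot: [-0.436, 0.556, -0.554, 0.44]
force: [1.9, 7.3, -6.7]
finger_gap: 0.233
t: 17.03
tcp_pos: [0.4854, 0.2139, 0.2028]
tool_rot: [-0.437, 0.555, -0.554, 0.44]
force: [1.8, 6.2, -5.2]
finger_gap: 0.236
[ 1.83958647  6.18201226 -5.2010346 ] [ 1.47144412 -0.40356725  0.07571631] 0.23601174130267977
```

View pics/i1.png

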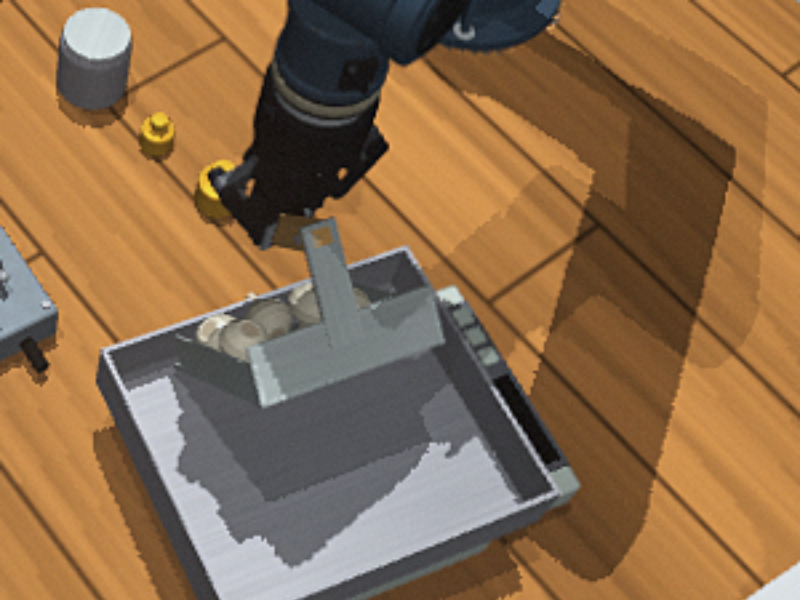

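All five bulbs have slid down between the pan and the wall. Drawing the tilted scoop back and then up should leave them in the dish.

```bash
python3 -m jog '[[[-0.4,0,0],0],[[-1,0,0],0],[[-1.7,0,0],0],[[-2.4,0,0],0],[[-3.1,0,0],0],[[-3.8,0,0],0],[[-4.5,0,0],0],[[-5.2,0,0],0],[[-5.9,0,0],0],[[-6.5,-0.2,0],0],[[-7,-0.5,0],0],[[-7.5,-1,0],0],[[-8,-2,0],0],[[-8,-3.5,0],0],[[-8,-5,0],0],[[-8,-6.5,0],0],[[-8,-8,0],0],[[-8,-9,0],0],[[-8,-9,0],0],[[-8,-9,0],0]]'
python3 - <<'E'
from h import *
s=manip.sense();print(s['force'],s['ft_torque'],s['finger_gap'])
a=snap('scene','j.png')['frame'];w=snap('wrist','j2.png')['frame'];t=snap('top','j3.png')['frame']
im=np.zeros((600,800,3),np.uint8);im[:300,:400]=cv2.resize(a[180:420,320:640],(400,300));im[:300,400:]=cv2.resize(w,(400,300))
im[300:,:400]=cv2.resize(t[170:380,60:340],(400,300),interpolation=cv2.INTER_CUBIC)
cv2.imwrite('pics/j4.png',im[:,:,::-1])
E
```

```text
t: 18.75
tcp_pos: [0.5027, 0.2903, 0.2931]
tool_rot: [0.438, -0.554, 0.555, -0.439]
force: [-0.2, -0.1, -1.5]
finger_gap: 0.237
[-0.20728388 -0.07515828 -1.51020089] [-0.13748518  0.02362624  0.01975411] 0.23723387304701501
```

View pics/j4.png

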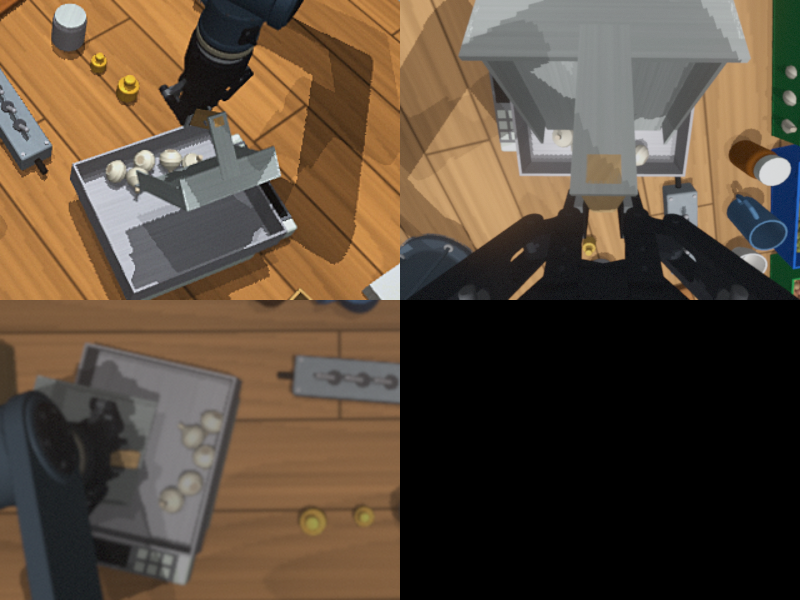

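The top view shows all five bulbs in the dish near its right wall, with the scoop empty and still tilted at about 50°. I carry it back over the board with the lip well clear of everything below.

```bash
python3 -m jog '[[[0.3,0,0.1],0],[[1,0,0.2],0],[[2,0,0.3],0],[[3.5,0,0.4],0],[[5.5,0,0.6],0],[[8,0,0.9],0],[[10.5,0,1.2],0],[[13,0,1.5],0],[[15.5,0,1.8],0],[[18,0,2.1],0],[[20.5,0,2.4],0],[[23,0,2.7],0],[[25.5,0,3],0],[[28,0,3.3],0],[[30.5,0,3.6],0],[[33,0,3.9],0],[[35.5,0,4.2],0],[[38,0,4.5],0],[[40.5,0,4.8],0],[[43,0,5.1],0]]';python3 -m jog '[[[2.5,0,0.3],0.03],[[5,0,0.6],0.08],[[7.5,0,0.9],0.14],[[10,0,1.2],0.2],[[12.5,0,1.5],0.26],[[15,0,1.8],0.32],[[17.2,0,2],0.38],[[19.2,0,2.2],0.44],[[20.8,0,2.4],0.5],[[22,0,2.6],0.56],[[22.7,0,2.6],0.62],[[22.9,0,2.6],0.68],[[22.9,0,2.6],0.74],[[22.9,0,2.6],0.79],[[22.9,0,2.6],0.81],[[22.9,0,2.6],0.81],[[22.9,0,2.6],0.81]]'
python3 - <<'E'
from h import *
s=manip.sense();M=R.from_quat(s['tool_rot']).as_matrix();print(np.arctan2(M[1,2],M[0,2]),s['ft_torque'],s['finger_gap'],rel([.4274,-.3687,.154]))
E
```

```text
t: 20.57
tcp_pos: [0.4519, -0.142, 0.2927]
tool_rot: [0.439, -0.555, 0.555, -0.438]
force: [0.5, 0.4, -1.5]
finger_gap: 0.235
t: 21.98
tcp_pos: [0.4252, -0.369, 0.2926]
tool_rot: [0.185, -0.682, 0.683, -0.185]
force: [-0.5, 0.3, -2.8]
finger_gap: 0.234
-1.0416450539618556 [-0.08009979  0.14432925  0.01256639] 0.23389173343483616 [-0.20361837 13.85882578  0.08699895]
```

```bash
python3 -m jog '[[[-0.2,0.5,0],0],[[-0.2,1.5,0],0],[[-0.2,3,0],0],[[-0.2,5,0],0],[[-0.2,7,0],0],[[-0.2,8.5,0],0],[[-0.2,9.5,0],0],[[-0.2,10,0],0],[[-0.2,10,0],0],[[-0.2,10,0],0]]'; python3 -m jog '[[[0,0,0],0],[[0,0,0],0],[[0,0,0],0],[[0,0,0],0],[[0,0,0],0],[[0,0,0],0]]' 1 20
python3 - <<'E'
from h import *
s=manip.sense();print(s['ft_torque'],s['finger_gap'])
w=snap('wrist','k.png')
E
```

```text
t: 22.82
tcp_pos: [0.428, -0.368, 0.1926]
tool_rot: [0.185, -0.682, 0.683, -0.185]
force: [0.1, -0.4, -1.9]
finger_gap: 0.231
t: 23.32
tcp_pos: [0.4277, -0.3678, 0.1928]
tool_rot: [0.185, -0.682, 0.683, -0.185]
force: [1.5, 0.0, -1.8]
finger_gap: 0.235
[-0.03554475  0.17236974  0.00731113] 0.23521559236358772
```

```bash
python3 -m jog '[[[0,1,0],0],[[0,2,0],0],[[0,2.8,0],0],[[0,3.2,0],0],[[0,3.4,0],0],[[0,3.4,0],0]]' 1 25;python3 -m jog '[[[0,0.2,0],0],[[0,0.4,0],0],[[0,0.4,0],0]]';python3 -m jog '[[[0,0.2,0],0],[[0,0.4,0],0],[[0,0.4,0],0]]'
```

```text
t: 23.87
tcp_pos: [0.4274, -0.3674, 0.1575]
tool_rot: [-0.185, 0.683, -0.682, 0.185]
force: [-0.7, -0.2, -1.8]
finger_gap: 0.233
t: 24.12
tcp_pos: [0.4277, -0.3678, 0.1544]
tool_rot: [-0.185, 0.683, -0.683, 0.185]
force: [0.6, -0.1, -2.5]
finger_gap: 0.236
t: 24.37
tcp_pos: [0.4278, -0.368, 0.1505]
tool_rot: [0.185, -0.682, 0.683, -0.185]
force: [0.6, 0.3, -1.5]
finger_gap: 0.239
```

```bash
python3 -m jog '[[[0,0.2,0],0],[[0,0.4,0],0],[[0,0.4,0],0]]';python3 -m jog '[[[0,0.2,0],0],[[0,0.4,0],0],[[0,0.4,0],0]]';python3 -m jog '[[[0,0.2,0],0],[[0,0.4,0],0],[[0,0.4,0],0]]'
```

```text
t: 24.62
tcp_pos: [0.428, -0.3685, 0.15]
tool_rot: [0.185, -0.682, 0.683, -0.185]
force: [-3.9, 2.4, 17.6]
finger_gap: 0.234
t: 24.87
tcp_pos: [0.428, -0.3688, 0.1498]
tool_rot: [0.185, -0.681, 0.684, -0.185]
force: [-7.7, 6.4, 39.5]
finger_gap: 0.229
t: 25.12
tcp_pos: [0.428, -0.3689, 0.1496]
tool_rot: [0.184, -0.681, 0.684, -0.185]
force: [-12.9, 9.8, 64.2]
finger_gap: 0.238
```

Contact is at 0.150 and I pressed too hard (64 N, under the limit). Backing off and starting the reverse arc.

```bash
python3 -m jog '[[[-0.1,-0.6,0],0],[[-0.2,-0.8,0],0],[[-0.6,-0.8,0],0],[[-1.1,-0.75,0],0]]' 1 25; python3 -m jog '[[[-0.5,0.05,0],0],[[-1,0.1,0],0],[[-1.5,0.15,0],0],[[-1.5,0.15,0],0]]'
python3 - <<'E'
from h import *
s=manip.sense();print(s['ft_torque'],s['finger_gap'])
a=snap('scene','l.png')['frame'];w=snap('wrist','l2.png')['frame']
im=np.hstack([cv2.resize(a[60:210,200:400],(400,300)),cv2.resize(w,(400,300))])
cv2.imwrite('pics/l3.png',im[:,:,::-1])
E
```

```text
t: 25.45
tcp_pos: [0.4369, -0.365, 0.1503]
tool_rot: [0.185, -0.68, 0.685, -0.184]
force: [-7.3, 0.7, 27.8]
finger_gap: 0.237
t: 25.78
tcp_pos: [0.4514, -0.3564, 0.1494]
tool_rot: [0.185, -0.68, 0.685, -0.186]
force: [-3.9, 2.1, 26.3]
finger_gap: 0.236
[3.83538102e-01 1.54455869e+00 3.38988250e-04] 0.23574469340536366
```

```bash
python3 -m jog '[[[-0.5,-0.1,0],0],[[-1,-0.1,0],0],[[-1.5,-0.05,0],0],[[-2,0,0],0],[[-2,0,0],0]]'; python3 -m jog '[[[-0.5,0,0],0],[[-1,0.1,0],0],[[-1.5,0.2,0],0],[[-2,0.3,0],0],[[-2,0.3,0],0]]'
```

```text
t: 26.3
tcp_pos: [0.4689, -0.3459, 0.1467]
tool_rot: [0.184, -0.681, 0.684, -0.186]
force: [0.1, -0.3, 11.0]
finger_gap: 0.236
t: 26.72
tcp_pos: [0.4852, -0.3357, 0.1423]
tool_rot: [0.186, -0.681, 0.684, -0.185]
force: [-1.4, -2.4, 6.8]
finger_gap: 0.233
```

The height and horizontal travel both give a tilt of about 27°, so the scoop is rotating about its lip. Following the arc down to level.

```bash
python3 -m jog '[[[-0.6,0.35,0],0],[[-1.2,0.65,0],0],[[-1.9,1.0,0],0],[[-2.5,1.4,0],0],[[-3,1.7,0],0],[[-3,1.7,0],0]]'; python3 -m jog '[[[-0.5,0.4,0],0],[[-1.1,0.85,0],0],[[-1.6,1.3,0],0],[[-2.1,1.75,0],0],[[-2.1,1.75,0],0]]'
```

```text
t: 27.22
tcp_pos: [0.514, -0.3191, 0.1266]
tool_rot: [0.183, -0.681, 0.684, -0.187]
force: [2.8, 3.1, 11.7]
finger_gap: 0.237
t: 27.63
tcp_pos: [0.5332, -0.3081, 0.1094]
tool_rot: [0.182, -0.681, 0.684, -0.187]
force: [5.7, 4.9, 12.9]
finger_gap: 0.234
```

```bash
python3 -m jog '[[[-0.4,0.35,0],0],[[-0.8,0.75,0],0],[[-0.9,1.0,0],0],[[-0.9,1.1,0],0],[[-0.9,1.1,0],0]]'
python3 - <<'E'
from h import *
s=manip.sense();print(s['ft_torque'],s['finger_gap'],rel([.5294,-.3094,.1001]))
E
```

```text
t: 28.05
tcp_pos: [0.5403, -0.3041, 0.1012]
tool_rot: [0.183, -0.681, 0.684, -0.187]
force: [2.2, 6.2, 24.7]
finger_gap: 0.24
[0.54282118 0.83505321 0.05910741] 0.23985108118289594 [ 1.20806626  0.09826005 -0.09712208]
```

```bash
python3 -m jog '[[[0,0,0],0],[[0,-0.5,0],0],[[0,-1,0],0],[[0.5,-1.5,0],0],[[1,-1.5,-0.1],0],[[1.3,-1.5,-0.1],0],[[1.3,-1.5,-0.1],0],[[1.3,-1,-0.1],0],[[1.3,-0.6,-0.1],0],[[1.3,-0.3,-0.1],0],[[1.3,-0.1,-0.1],0],[[1.3,-0.1,-0.1],0]]' 1 60; python3 -m jog '[[[0,0,0],0],[[0,0,0],0],[[0,0,0],0],[[0,0,0],0]]' 1 20
python3 - <<'E'
from h import *
s=manip.sense();print(s['ft_torque'])
E
```

```text
t: 29.05
tcp_pos: [0.5261, -0.3094, 0.1011]
tool_rot: [0.184, -0.682, 0.683, -0.186]
force: [-1.1, 7.8, 23.5]
finger_gap: 0.236
t: 29.38
tcp_pos: [0.5261, -0.3094, 0.1011]
tool_rot: [0.184, -0.682, 0.683, -0.186]
force: [-1.0, 7.1, 24.0]
finger_gap: 0.24
[ 0.51756587  1.20706567 -0.21208822]
```

Releasing with a small relief first, then opening, rising straight up and moving aside to check.

```bash
python3 -m jog '[[[0,-0.1,0],0],[[0,-0.1,0],0],[[0,-0.1,0],0],[[0,-0.1,0],0],[[0,-0.1,0],0],[[0,-0.1,0],0],[[0,-0.1,0],0],[[0,-0.1,0],0],[[0,-0.1,0],0],[[0,-0.1,0],0],[[0,-1,0],0],[[0,-3,0],0],[[0,-6,0],0],[[0,-9,0],0],[[0,-12,0],0],[[0,-14,0],0],[[0,-14,0],0]]' 8.5 20; python3 -m jog '[[[-2,0,-2],0],[[-4,0,-5],0],[[-6,0,-8],0],[[-8,0,-11],0],[[-9,0,-14],0],[[-10,0,-17],0],[[-10,0,-20],0],[[-10,0,-22],0],[[-10,0,-23],0],[[-10,0,-23],0]]'
python3 - <<'E'
from h import *
a=snap('scene','m.png')['frame'];t=snap('top','m2.png')['frame']
im=np.zeros((600,800,3),np.uint8);im[:300]=0
im[:300,:400]=cv2.resize(a[90:390,150:550],(400,300));im[:300,400:]=cv2.resize(a[80:230,210:410],(400,300),interpolation=cv2.INTER_CUBIC)
im[300:,:400]=cv2.resize(t[140:380,60:380],(400,300));im[300:,400:]=cv2.resize(t[200:345,350:543],(400,300),interpolation=cv2.INTER_CUBIC)
cv2.imwrite('pics/m3.png',cv2.convertScaleAbs(im[:,:,::-1],alpha=1.2))
E
```

```text
t: 30.8
tcp_pos: [0.5273, -0.3119, 0.2433]
tool_rot: [0.183, -0.679, 0.686, -0.187]
force: [0.5, -0.8, 0.2]
finger_gap: 0.997
t: 31.63
tcp_pos: [0.4934, -0.059, 0.2368]
tool_rot: [-0.186, 0.683, -0.682, 0.185]
force: [-0.9, 0.6, 0.2]
finger_gap: 0.997
```

View pics/m3.png

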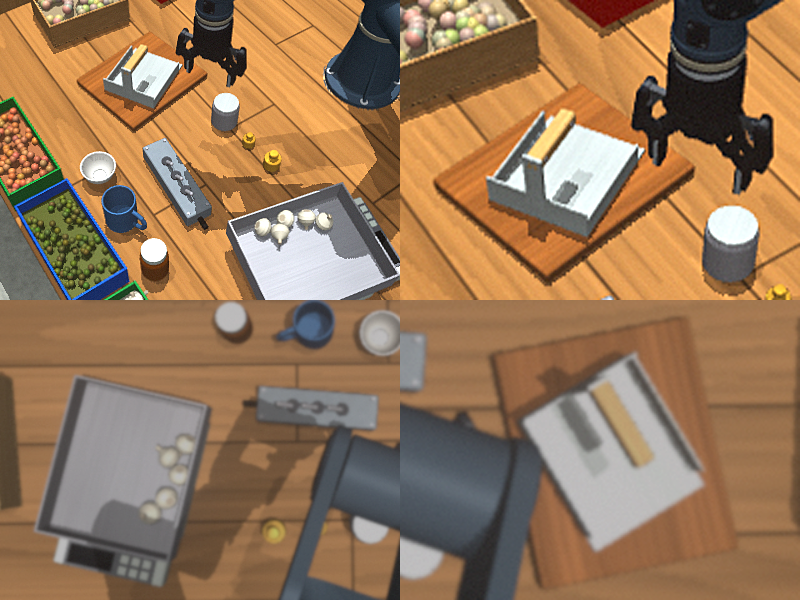

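The final views show all three toggles on, all five bulbs in the dish, the empty scoop standing flat on the board, and the bystanders in place. The arm is clear of everything. Handing in.

```bash
python3 -c "
from station import workorder,manip
print(manip.sense()['force'],workorder.sign_off())"
```

```text
the job is handed in; nothing more can be done
[ 0.2582666  -0.38555341  0.10564824] None
```

The job is done and handed in at about 32 s of the 72 s allowed.

- **Toggles:** one drag of the shut fingertips along the bank put all three over towards the cable gland.
- **Pouring:** I carried the loaded scoop level to the scale. The tool can only turn about its own pointing axis, so I tipped the scoop by pivoting it in the grip: lip against the dish's inner wall, handle swung over to about 50°. I then drew it back and lifted it away.
- **Return:** I levelled the empty scoop by rolling it about its lip on the board, then set it within a few mm of where it started and let go.

**Last checks:** the final scene and top pictures show all three toggles on, five bulbs in the dish, and the scoop upright on its board. The jar, bowl, mug, tin and weights appear undisturbed, judged by eye. The gripper is open and clear, with tool force near zero.

**What went less well:**
- **Hard press:** while finding the board with the scoop's lip, the measured force reached 64 N. That is under the 120 N wrist limit, and the load went through the held scoop, but it was harder than I meant.
- **Drag height:** the fingertip ran about 25.4 mm above the bank top, slightly below the advised 26 to 28 mm.
- **Dish position:** the two camera views disagreed on the dish by a few pixels, so I found its wall by touch instead.

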